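# Unlock, shift and relock the carriage of a filling fixture

### The arm

A 6-joint arm with a two-finger parallel gripper is mounted at the origin on the work surface. World frame = base frame: x ahead of the robot, y to its left, z up, the work surface at z = 0. Lengths are in mm, angles in rad, forces in N, time in s.
With the tool pointing down it reaches from about 350 to 975 mm from the base axis. Payload 7.1 kg.
Tool frame: the origin (TCP) lies at the centre of the arm's flange, where the gripper is bolted on; the fingertips stand 182 mm ahead of it and the grasp point (between the pads) lies 163 mm ahead of it; z points along the fingers, y is the line along which they close (so a half turn about z gives the same grasp; the last joint's range is limited). The gripper opens to 88 mm and grips with 3 to 60 N. Pads are 20 mm wide; open, the fingers measure 115 mm over their backs; the gripper's body (75 mm by 178 mm) begins 61 mm behind the grasp point.
Start: joints at [-1.321, 0.423, 1.63, -0, 1.089, -0.019], TCP at [166.003, -602.536, 404.675] pointing down, gripper open.
Joint ranges: [-3, 3], [-0.9, 2.11], [0.09, 2.58], [-1.31, 4.45], [0.11, 2.69], [-2.54, 2.54]. Speed limits (rad/s): [2.39, 2.39, 3.01, 3.14, 3.14, 3.14].

### API

Orientations are given as a rotation vector (axis times angle).
In Python, from workcell import readout, get_image, ctrl gives the robot as it stands.
- The arm moves only by the tool step_arm, never from a script. Its argument "targets" is a list that holds one entry, the list of rows, each a list of 7 numbers: the shift along the world's x, y, z as a fraction of full scale, then the turn, a rotation vector about the world's x, y, z as a fraction of full scale, then the opening, from 0 (shut) to 1 (fully open). In form: [[[dx, dy, dz, wx, wy, wz, claw], ...]]. A call has exactly 5 rows; each row shifts and turns the commanded pose from where the row before left it; what a row does not reach is not made up. Full scale, the value 1, is 0.05 m for a shift and 4 degrees for a turn. A row lasts 1/8 s, in which the tool goes at most 62.5 mm and 10.7 degrees, less where a joint would pass 70% of its speed; a pose out of reach is approached as far as the arm can. A call with a number of a shift or a turn outside -1 to 1 is refused whole. A call with a gripper value outside its range is refused whole. The fingers move at their own pace and stop on an object; the grip force is fixed at half the most. Time passes only in rows, so rows that do not move let the fingers close, or fill a call up. It gives the time, the measured TCP pose, the force, the opening and the grip force at its end, in the units of the state.
- readout.get_obs(): the state, without advancing time (a new reading comes with each control period).
- get_image(name): name is "scene" or "top" or "wrist"; returns a dict with "pixels" (480x640x3 uint8, red, green, blue), "intrinsics" (3x3 intrinsics, pixels), "extrinsics" (4x4, takes a point from world to camera coordinates). Camera axes: x right, y down, z forward; pixel columns grow to the right and rows downward; lengths in mm; the calibration is good to about 2 mm. The wrist camera is an equidistant fisheye: a pixel r from the principal point sees the ray r / f radians off the axis. A picture is of the moment at which its call begins. There is no depth.
- ctrl.close_job(): hands the job in; it is judged then, once.
The state is a dict: "t": time; "qpos": joint angles; "qvel": joint speeds; "joint_torque": joint torques, N m; "ee_pos": TCP position; "orientation": TCP orientation; "ft_force": force on the tool from outside, world axes, zero at the start; "moment": the same for the moment, N m; "width": finger opening in mm; "grasp_force": force on a finger pad.
Only numpy, scipy, OpenCV 4.12 (cv2) and the standard library are available. Lean on these libraries where they do the work, as an engineer would, in place of code of your own. Each camera call takes 0.05 s, during which the arm holds its last target. There are 200 camera calls.

### The job

On the filling fixture, pull the lock bolt out by its round knob, slide the carriage by its block handle until its cup stands under the tall round feed tube, then push the lock bolt fully home again so that the carriage is locked there. Leave the loose things around it standing where they are.

Things in the scene. Friction and masses are not known exactly. Their poses are not given: they have to be found in the camera images.
- fixture: Fixed filling fixture: aluminium plate 280 x 380 mm, 20 mm thick, on the table. Origin on the table plane, z up, x from the lock (robot's side) to the feed tube (far side), y along the carriage's travel. The plate spans x -180..+100 mm, y +-190 mm. A clear guard covers x -85..-30 mm, top at 56 mm height; end cheeks at y +-177 mm, 56 mm high.
- beam (a point): Middle of the lower front edge of the bridge beam that runs along fixture y over the carriage: it fills x 0..+30 mm, 120 to 210 mm above the table, posts at y +-177 mm. A hand pointing straight down at the carriage grip strikes it: lean the hand back from the beam by 25 to 35 degrees, fingers pointing down and towards fixture +x.
- carriage (a joint): Dark steel carriage, 174 mm long, slides along fixture y: 0 = middle station, + towards fixture +y, range +-76 mm, about 2 N friction, stays where left. Starts locked within 2 mm of 0. Stations (notches) at -60, 0, +60 mm, 22 mm wide for the 16 mm bolt: the bolt goes home within 3 mm of a station; its round nose draws the carriage in from some 5 mm.
- carriage_grip (a point): Centre to grip of the carriage's handle: an upright black flat-sided block 20 mm (fixture x) by 24 mm (fixture y), from 49 to 100 mm above the table; this point lies on its middle line at 82 mm height, at fixture x = -10 mm, i.e. 10 mm in front of the bridge beam's front face. Its axes are the fixture's.
- cup (a point): Centre of the mouth of the open steel cup (52 mm across, 48 mm high) on the carriage, 97 mm above the table, at fixture x = +60 mm, same fixture y as carriage_grip.
- lock_bolt (a joint): Sliding lock bolt, slides along fixture x; 0 = fully home in a notch of the carriage, positive = pulled out along fixture -x, range 0..32 mm. The carriage is free once it is pulled out more than 20 mm. Moves against about 3 N of friction and stays where it is left; no spring. It starts home (0 to 1.5 mm). If the carriage is not at a station it stops against a tooth, about 15 to 20 mm short.
- lock_knob (a point): Centre to grip of the lock bolt's knob: an upright round black knob 26 mm in diameter, from 33 to 88 mm above the table; this point lies on its axis at 68 mm height, at fixture x = -127 mm and y = 0 when home. Nothing stands above it; the bolt's guide block is at x -105..-89 mm, y +-22 mm, 56 mm high.
- feed_tube: Tall round clear tube (54 mm diameter over its collars, 200 mm long) with white plungers in it, fixed upright behind the bridge over one of the two outer stations (fixture x = +60 mm, y = +60 or -60 mm; the side changes). Origin: centre of its lower end, 108 mm above the table.
- feed_outlet (a point): Lower mouth of the feed tube, 108 mm above the table.
- sensor_head: Plain grey box, 56 x 46 x 70 mm, fixed behind the bridge over the other outer station. Origin: 108 mm above the table, below its middle.
- plunger1: Loose white plastic plunger, 38 mm diameter, 70 mm high, standing on the fixture's plate (20 mm above the table) at one front corner. Origin: centre of its foot.
- plunger2: The same, at the other front corner of the fixture's plate.
- plunger3: The same, standing on the table. Leave alone.
- tape_roll: Paper tape roll, 100 mm diameter, 40 mm high, lying on the table. Origin: centre of its underside.
- screwdriver: Screwdriver, 200 mm long, lying on the table.
- blue_bin: Open blue bin 180 x 120 x 75 mm on the table to the robot's left. Origin: centre of its underside.
- blue_bin2: Open blue bin 160 x 110 x 70 mm on the table to the robot's right. Origin: centre of its underside.

How it is judged (in metres and radians):
On the way, in this order (a step that is already met when the one before it is completed fails the run):
1. the lock bolt is pulled clear (over 21 mm) while the carriage is still at its middle station (value of joint lock_bolt above 0.021 m and value of joint carriage between -0.01 and 0.01 m), for 0.1 s.
2. with the bolt out, the cup is brought under the feed tube (within 9 mm) (horizontal distance between cup and feed_outlet below 0.009 m and value of joint lock_bolt above 0.016 m), for 0.1 s.
At the end, for the whole second after the job is handed in: The cup is under the feed tube (centres within 6 mm seen from above) and the lock bolt is home (within 4 mm of its end), both at rest (horizontal distance between cup and feed_outlet below 0.006 m and value of joint lock_bolt below 0.004 m and velocity of joint carriage between -0.01 and 0.01 m/s and velocity of joint lock_bolt between -0.01 and 0.01 m/s); the robot touches nothing.
It fails at once if a loose thing (plunger, tape roll, screwdriver or blue bin) is moved more than 25 mm (distance of any of plunger1, plunger2, plunger3, tape_roll, screwdriver, blue_bin, blue_bin2 from where it was at the start of the episode above 0.025 m).
It fails at once if a standing plunger is tipped over (angle between any of plunger1, plunger2, plunger3's own z axis and vertical above 0.5 rad).
It also fails if it takes over 56 s, if anything falls off the work surface, if the arm or the gripper's body presses on something with over 40 N, if the wrist force passes 120 N, or if a joint passes its speed limit or range.

## Working session

There is one attempt and no reset: what is moved stays moved. The work goes in short steps, Python scripts to look and compute and a tool call to move; the robot and the scene stay as the last step left them, time stands still between calls to the robot, and variables do not carry over. Pictures are saved under pics/ and viewed, at most 10 in all, crops included, and the job is handed in when it is done.

Besides the shell and the picture viewer there is one more tool, called after ">>>" by a JSON object that holds its "name" and its "arguments". step_arm: Moves the arm, as the interface text tells. Shift numbers are shares of 0.05 m and turn numbers shares of 4 degrees, none past 1 either way. Its arguments: {"type":"object","properties":{"targets":{"type":"array"}},"required":["targets"]}

```bash
mkdir -p pics; cat > h.py <<'E'
import numpy as np,cv2
from workcell import readout,get_image,ctrl
def snap(n,f):
    im=get_image(n); cv2.imwrite('pics/'+f,im['pixels'][:,:,::-1]); np.savez('pics/'+f+'.npz',K=im['intrinsics'],E=im['extrinsics']); return im
def cal(f):
    d=np.load('pics/'+f+'.npz'); return d['K'],d['E']
def proj(K,E,p):
    p=np.atleast_2d(p); c=p@E[:3,:3].T+E[:3,3]; q=c@K.T; return q[:,:2]/q[:,2:]
def back(K,E,uv,z):
    r=np.linalg.inv(K)@[*uv,1]; R=E[:3,:3]; o=-R.T@E[:3,3]; d=R.T@r; return o+d*(z-o[2])/d[2]
E
python3 - <<'E'
from h import *
for n in('scene','top'):
    im=snap(n,n+'0.png'); E=im['extrinsics']; print(n,im['intrinsics'].tolist(),(-E[:3,:3].T@E[:3,3]).round(),E[2,:3].round(2))
o=readout.get_obs(); print(o)
E
```

```text
scene [[494.3978061414348, 0.0, 322.52572470232946], [0.0, 494.3978061414348, 231.93565691033953], [0.0, 0.0, 1.0]] [1065. -119. 1055.] [-0.5   0.08 -0.86]
top [[609.1044127200053, 0.0, 328.33544243666313], [0.0, 609.1044127200053, 232.92142768694148], [0.0, 0.0, 1.0]] [ 158.    2. 1850.] [ 0.2  -0.01 -0.98]
{'t': 0.1, 'qpos': array([-1.32094865e+00,  4.23777600e-01,  1.63061171e+00, -8.19156992e-06,
        1.08859684e+00, -1.89730557e-02]), 'qvel': array([ 0.00055125, -0.00076454, -0.0021453 , -0.00092282, -0.0016106 ,
       -0.0004731 ]), 'joint_torque': array([-1.03397466e-03, -5.45618498e+01, -2.74323070e+01,  6.44797878e-02,
        1.88147515e-02, -4.82584733e-05]), 'ee_pos': array([ 165.97448428, -602.29761438,  403.97175776]), 'orientation': array([-3.11188540e+00, -4.20812854e-01,  2.63323891e-04]), 'ft_force': array([-0.05651299,  0.35716746,  0.95765688]), 'moment': array([-0.00860128,  0.06597066, -0.01316008]), 'grasp_force': 0.0, 'width': 87.18267235354398}
```

View pics/top0.png

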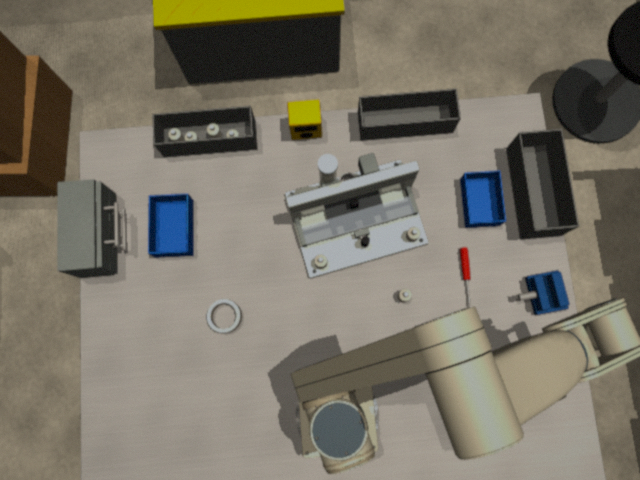

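View pics/scene0.png

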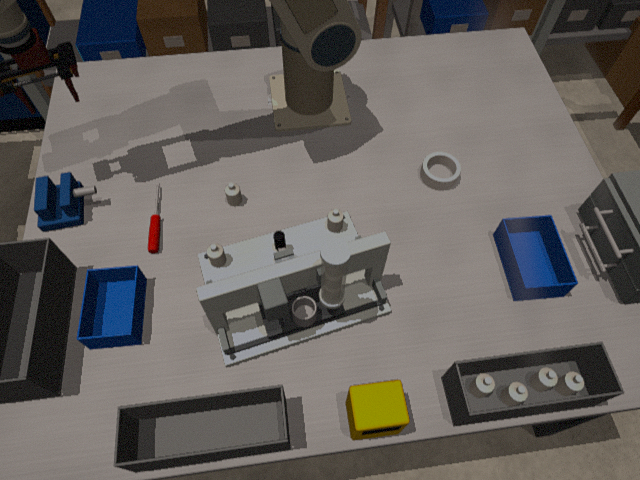

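The top view shows the fixture near pixel (360,220), with its front corners at about (311,275) and (427,243). The feed tube is on the left (327,165), which is fixture +y. The scene view agrees, with the knob at (280,240) and the cup at (304,312). I'll zoom in for accurate corner picks.

```bash
python3 - <<'E'
import cv2
a=cv2.imread('pics/top0.png')[145:285,275:435]; cv2.imwrite('pics/topc.png',cv2.resize(a,None,fx=4,fy=4,interpolation=cv2.INTER_CUBIC))
a=cv2.imread('pics/scene0.png')[195:365,190:400]; cv2.imwrite('pics/scenec.png',cv2.resize(a,None,fx=3.5,fy=3.5,interpolation=cv2.INTER_CUBIC))
E
```

```text
(no output)
```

View pics/topc.png

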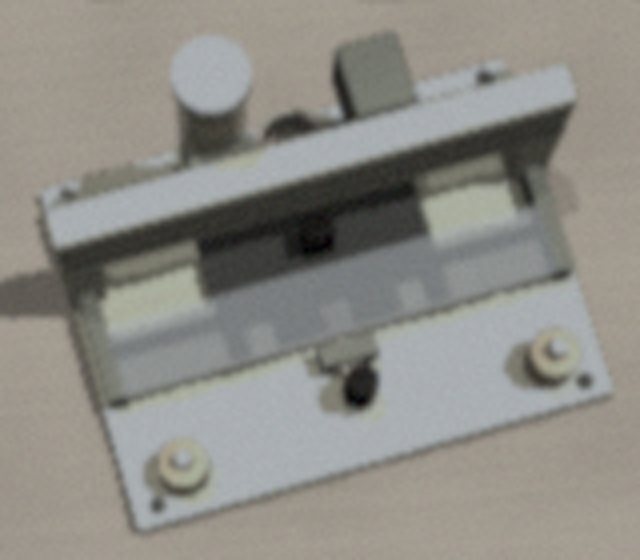

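View pics/scenec.png

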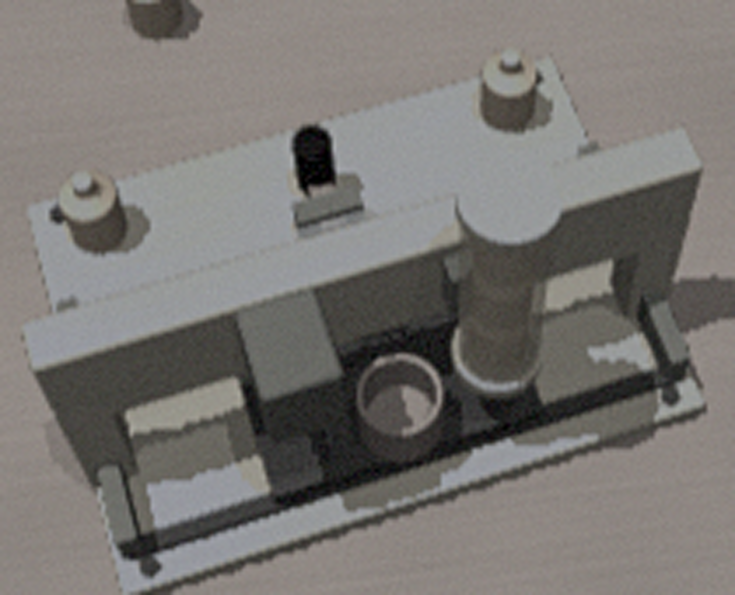

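```bash
cat > fit.py <<'E'
from h import *
from scipy.optimize import least_squares
T=[((-180,190,20),(139,531)),((-180,-190,20),(611,396)),((60,60,308),(211,75)),((-10,0,100),(317,230)),((-127,0,88),(361,376))]
S=[((-180,190,20),(549,58)),((-180,-190,20),(30,208)),((100,190,20),(705,408)),((100,-190,20),(122,592)),((60,0,97),(400,395)),((-127,0,88),(312,138)),((60,60,308),(508,203))]
def px(l,s,o): return np.array([a for a,_ in l],float),(np.array([b for _,b in l])+.5)/s-.5+o
A=[(*cal('top0.png'),*px(T,4,(275,145))),(*cal('scene0.png'),*px(S,3.5,(190,195)))]
def w(p,P): c,s=np.cos(p[2]),np.sin(p[2]); return P@np.array([[c,s,0],[-s,c,0],[0,0,1]])+[p[0],p[1],0]
def f(p,A=A): return np.concatenate([(proj(K,E,w(p,P))-u).ravel() for K,E,P,u in A])
if __name__=='__main__':
    for B in (A,A[:1],A[1:]):
        r=least_squares(f,[650,0,.25],x_scale=[10,10,.1],loss='soft_l1',args=(B,)); print(r.x.round(3),r.fun.reshape(-1,2).round(1).tolist())
    r=least_squares(f,[650,0,.25],x_scale=[10,10,.1],loss='soft_l1'); np.save('fix.npy',r.x)
    print(w(r.x,np.array([[-127,0,68],[-10,0,82],[-10,60,82.]])).round(1))
E
python3 fit.py
```

```text
[ 6.22565e+02 -1.02025e+02  1.91000e-01] [[-0.8, -0.3], [0.9, -0.5], [0.2, -0.7], [0.0, -0.9], [0.1, 0.6], [1.3, -0.6], [-1.3, -1.3], [0.3, -0.3], [-0.7, 1.2], [0.0, -0.3], [0.1, 0.9], [0.4, -2.1]]
[ 6.21385e+02 -1.01530e+02  1.94000e-01] [[-0.8, 0.2], [0.9, -0.3], [-0.0, -0.2], [-0.1, -0.5], [0.1, 1.0]]
[ 6.23361e+02 -1.02209e+02  1.92000e-01] [[1.3, -0.4], [-1.4, -0.9], [0.3, -0.0], [-0.7, 1.7], [-0.0, 0.0], [0.0, 1.2], [0.3, -1.7]]
[[ 497.9 -126.2   68. ]
 [ 612.7 -103.9   82. ]
 [ 601.3  -45.    82. ]]
```

The pose fits consistently: fixture at (622.5, -102), yaw 10.95°, with residuals of about 1 px. The tube is at fixture +y. Next I move above the knob.

>>> {"name": "step_arm", "arguments": {"targets": [[[0.66, 0.95, 0, 0, 0, -0.11, 1], [0.66, 0.95, 0, 0, 0, -0.11, 1], [0.66, 0.95, 0, 0, 0, -0.11, 1], [0.66, 0.95, 0, 0, 0, -0.11, 1], [0.66, 0.95, 0, 0, 0, -0.11, 1]]]}}

```text
t: 0.72
ee_pos: [331.7, -363.4, 404.5]
orientation: [-3.121, -0.36, 0.0]
ft_force: [0.6, -0.4, 0.4]
width: 87.4
grasp_force: 0.0
```

>>> {"name": "step_arm", "arguments": {"targets": [[[0.66, 0.95, 0, 0, 0, -0.11, 1], [0.66, 0.95, 0, 0, 0, -0.11, 1], [0.66, 0.95, 0, 0, 0, -0.11, 1], [0.66, 0.95, 0, 0, 0, -0.11, 1], [0.66, 0.95, 0, 0, 0, -0.11, 1]]]}}

```text
t: 1.35
ee_pos: [496.8, -125.8, 404.6]
orientation: [3.127, 0.301, -0.0]
ft_force: [0.5, -0.4, 0.1]
width: 87.7
grasp_force: 0.0
```

```bash
cat > d.py <<'E'
# usage: d.py fx fy fz lean_deg -> remaining move (mm & units) for grasp point to fixture point
import sys
from h import *
from scipy.spatial.transform import Rotation as R
from fit import w
p=np.load('fix.npy'); g=np.array([float(v) for v in sys.argv[1:4]]); lean=float(sys.argv[4])
o=readout.get_obs(); Rc=R.from_rotvec(o['orientation'])
Rt=R.from_euler('z',p[2])*R.from_euler('y',-lean,degrees=True)*R.from_euler('x',180,degrees=True)
t=w(p,g[None])[0]-Rt.apply([0,0,163]); d=t-o['ee_pos']
rv=np.degrees((Rt*Rc.inv()).as_rotvec())
gp=o['ee_pos']+Rc.apply([0,0,163]); c,s=np.cos(p[2]),np.sin(p[2]); q=gp-[p[0],p[1],0]
print('t',o['t'],'ee',o['ee_pos'].round(1),'grasp in fixture',np.round([c*q[0]+s*q[1],-s*q[0]+c*q[1],q[2]],1))
print('d mm',d.round(1),'units',(d/50).round(3),'rot deg',rv.round(2),'units',(rv/4).round(3),'F',o['ft_force'].round(1),'w',round(o['width'],1),o['grasp_force'],'qpos',o['qpos'].round(2))
E
python3 d.py -127 0 68 0; python3 -c "
from h import *
snap('wrist','w1.png')"
```

```text
t 1.35 ee [ 496.8 -125.8  404.6] grasp in fixture [-128.     0.6  241.6]
d mm [   1.1   -0.4 -173.6] units [ 0.023 -0.009 -3.472] rot deg [ 0.   -0.   -0.02] units [ 0.001 -0.001 -0.006] F [ 0.5 -0.4  0.1] w 87.7 0.0 qpos [-0.27  0.26  1.88 -0.    1.01  1.11]
```

View pics/w1.png

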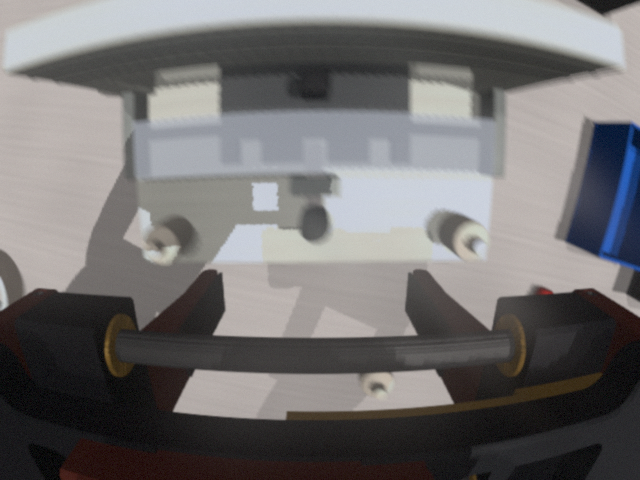

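The wrist view shows the knob at (315,222), midway between the fingertips at columns 222 and 408, so it's centred. I'll descend and grip.

>>> {"name": "step_arm", "arguments": {"targets": [[[0.02, 0, -0.9, 0, 0, 0, 1], [0, 0, -0.9, 0, 0, 0, 1], [0, 0, -0.8, 0, 0, 0, 1], [0, 0, -0.5, 0, 0, 0, 1], [0, 0, -0.37, 0, 0, 0, 1]]]}}

```text
t: 2.02
ee_pos: [496.5, -127.4, 229.6]
orientation: [-3.126, -0.301, 0.003]
ft_force: [0.9, 0.5, 0.5]
width: 87.6
grasp_force: 0.0
```

>>> {"name": "step_arm", "arguments": {"targets": [[[0, 0, 0, 0, 0, 0, 0], [0, 0, 0, 0, 0, 0, 0], [0, 0, 0, 0, 0, 0, 0], [0, 0, 0, 0, 0, 0, 0], [0, 0, 0, 0, 0, 0, 0]]]}}

```text
t: 2.65
ee_pos: [497.1, -127.6, 231.6]
orientation: [3.127, 0.301, 0.001]
ft_force: [-0.8, -0.3, 0.2]
width: 41.3
grasp_force: 0.0
```

>>> {"name": "step_arm", "arguments": {"targets": [[[0, 0, 0, 0, 0, 0, 0], [0, 0, 0, 0, 0, 0, 0], [0, 0, 0, 0, 0, 0, 0], [0, 0, 0, 0, 0, 0, 0], [0, 0, 0, 0, 0, 0, 0]]]}}

```text
t: 3.28
ee_pos: [497.1, -127.8, 231.3]
orientation: [3.127, 0.301, 0.0]
ft_force: [-1.3, -5.7, 2.4]
width: 25.6
grasp_force: 30.0
```

>>> {"name": "step_arm", "arguments": {"targets": [[[-0.11, -0.021, 0, 0, 0, 0, 0], [-0.11, -0.021, 0, 0, 0, 0, 0], [-0.11, -0.021, 0, 0, 0, 0, 0], [-0.11, -0.021, 0, 0, 0, 0, 0], [-0.11, -0.021, 0, 0, 0, 0, 0]]]}}

```text
t: 3.9
ee_pos: [469.9, -133.1, 231.3]
orientation: [3.126, 0.301, 0.004]
ft_force: [4.7, -4.6, -3.0]
width: 25.2
grasp_force: 30.0
```

>>> {"name": "step_arm", "arguments": {"targets": [[[0, 0, 0, 0, 0, 0, 0], [0, 0, 0, 0, 0, 0, 0], [0, 0, 0, 0, 0, 0, 0], [0, 0, 0, 0, 0, 0, 1], [0, 0, 0, 0, 0, 0, 1]]]}}

```text
t: 4.53
ee_pos: [468.9, -132.4, 231.0]
orientation: [-3.126, -0.301, 0.002]
ft_force: [-0.5, 0.4, 0.4]
width: 42.3
grasp_force: 0.0
```

>>> {"name": "step_arm", "arguments": {"targets": [[[0, 0, 0, 0, 0, 0, 1], [0, 0, 0, 0, 0, 0, 1], [0, 0, 0, 0, 0, 0, 1], [0, 0, 0, 0, 0, 0, 1], [0, 0, 0, 0, 0, 0, 1]]]}}

```text
t: 5.15
ee_pos: [469.5, -132.8, 231.1]
orientation: [-3.127, -0.301, 0.0]
ft_force: [0.7, -0.1, 0.2]
width: 87.4
grasp_force: 0.0
```

```bash
python3 d.py -155 0 68 0; python3 d.py -40 0 190 33;python3 d.py -10 0 82 33
```

```text
t 5.15 ee [ 469.5 -132.8  231.1] grasp in fixture [-156.1   -1.1   68.1]
d mm [ 0.9  1.3 -0.1] units [ 0.018  0.025 -0.003] rot deg [-0.   -0.   -0.03] units [-0.    -0.001 -0.007] F [ 0.7 -0.1  0.2] w 87.4 0.0 qpos [-0.3   0.51  2.03  0.    0.6   1.08]
t 5.15 ee [ 469.5 -132.8  231.1] grasp in fixture [-156.1   -1.1   68.1]
d mm [26.7  6.2 95.6] units [0.533 0.125 1.911] rot deg [ 6.29e+00 -3.24e+01 -3.00e-02] units [ 1.572e+00 -8.100e+00 -7.000e-03] F [ 0.7 -0.1  0.2] w 87.4 0.0 qpos [-0.3   0.51  2.03  0.    0.6   1.08]
t 5.15 ee [ 469.5 -132.8  231.1] grasp in fixture [-156.1   -1.1   68.1]
d mm [ 56.1  12.  -12.4] units [ 1.122  0.239 -0.249] rot deg [ 6.29e+00 -3.24e+01 -3.00e-02] units [ 1.572e+00 -8.100e+00 -7.000e-03] F [ 0.7 -0.1  0.2] w 87.4 0.0 qpos [-0.3   0.51  2.03  0.    0.6   1.08]
```

```bash
python3 - <<'E'
import numpy as np
from scipy.optimize import least_squares,fsolve
D=[(0.4238,1.6306,np.hypot(165.97,602.3),404.),(0.26,1.88,np.hypot(496.8,125.8),404.6),(0.51,2.03,np.hypot(469.5,132.8),231.1)]
F=lambda q,k:(k[0]+k[1]*np.sin(q[0])+k[2]*np.sin(q[0]+q[1]+k[4]),k[3]+k[1]*np.cos(q[0])+k[2]*np.cos(q[0]+q[1]+k[4]))
res=lambda k:np.concatenate([np.array(F(d,k))-d[2:] for d in D])
for a in(0,50,100,160):
  r=least_squares(lambda k:np.r_[res(k),(k[0]-a)*.01,k[4]*5],[a,450,400,250,0]); k=r.x; print(k.round(2),r.fun.round(1))
  for lean in(26,33):
   for d6 in(70,100):
    L=np.radians(lean); gr,gz=621.5-163*np.sin(L),82+163*np.cos(L)
    tr,tz=gr-d6*np.sin(L),gz+d6*np.cos(L)-d6
    q=fsolve(lambda q:np.array(F(q,k))-[tr,tz],[.4,2.]); print(lean,d6,q.round(2),'j5',round(np.pi-L-q.sum(),2))
E
```

```text
[-3.9200e+00  5.6421e+02  4.9060e+02  1.7912e+02  1.4000e-01] [ 0.3  1.2 -0.5 -1.4  0.1  0.2 -0.   0.7]
26 70 [0.56 1.96] j5 0.17
26 100 [0.55 1.99] j5 0.14
33 70 [0.56 2.02] j5 -0.02
33 100 [0.56 2.06] j5 -0.05
[-3.8600e+00  5.6413e+02  4.9056e+02  1.7917e+02  1.4000e-01] [ 0.3  1.2 -0.5 -1.4  0.1  0.2 -0.5  0.7]
26 70 [0.56 1.96] j5 0.17
26 100 [0.55 1.99] j5 0.14
33 70 [0.56 2.02] j5 -0.02
33 100 [0.56 2.06] j5 -0.05
[-3.8000e+00  5.6406e+02  4.9053e+02  1.7922e+02  1.4000e-01] [ 0.3  1.2 -0.5 -1.4  0.1  0.2 -1.   0.7]
26 70 [0.56 1.96] j5 0.17
26 100 [0.55 1.99] j5 0.14
33 70 [0.56 2.02] j5 -0.02
33 100 [0.56 2.06] j5 -0.05
[-3.7300e+00  5.6396e+02  4.9048e+02  1.7927e+02  1.4000e-01] [ 0.3  1.1 -0.4 -1.4  0.1  0.2 -1.6  0.7]
26 70 [0.56 1.96] j5 0.17
26 100 [0.55 1.99] j5 0.14
33 70 [0.56 2.02] j5 -0.02
33 100 [0.56 2.06] j5 -0.05
```

```bash
python3 d.py -55 0 166 27|tail -1
```

```text
d mm [26.4  6.2 80.1] units [0.529 0.124 1.602] rot deg [  5.14 -26.51  -0.03] units [ 1.286 -6.627 -0.007] F [ 0.7 -0.1  0.2] w 87.4 0.0 qpos [-0.3   0.51  2.03  0.    0.6   1.08]
```

>>> {"name": "step_arm", "arguments": {"targets": [[[0, 0, 0.8, 0, 0, 0, 1], [0, 0, 0.8, 0, 0, 0, 1], [0.066, 0.015, 0, 0.16, -0.83, 0, 1], [0.066, 0.015, 0, 0.16, -0.83, 0, 1], [0.066, 0.015, 0, 0.16, -0.83, 0, 1]]]}}

```text
t: 5.78
ee_pos: [479.4, -130.5, 311.4]
orientation: [-3.098, -0.298, -0.278]
ft_force: [0.1, -0.6, 0.3]
width: 87.8
grasp_force: 0.0
```

>>> {"name": "step_arm", "arguments": {"targets": [[[0.066, 0.015, 0, 0.16, -0.83, 0, 1], [0.066, 0.015, 0, 0.16, -0.83, 0, 1], [0.066, 0.015, 0, 0.16, -0.83, 0, 1], [0.066, 0.015, 0, 0.16, -0.83, 0, 1], [0.066, 0.015, 0, 0.16, -0.83, 0, 1]]]}}

```text
t: 6.4
ee_pos: [495.9, -126.8, 311.2]
orientation: [-2.998, -0.289, -0.724]
ft_force: [-0.1, 0.8, 0.0]
width: 87.8
grasp_force: 0.0
```

```bash
python3 d.py -14 0 86 27; python3 -c "
from h import *
snap('wrist','w2.png')"
```

```text
t 6.4 ee [ 495.9 -126.8  311.2] grasp in fixture [-54.7  -0.3 166.2]
d mm [ 40.3   8.  -80. ] units [ 0.805  0.16  -1.599] rot deg [ 0.02  0.15 -0.01] units [ 0.006  0.038 -0.003] F [-0.1  0.8  0. ] w 87.8 0.0 qpos [-0.33  0.36  2.06  0.66  0.38  0.47]
```

View pics/w2.png

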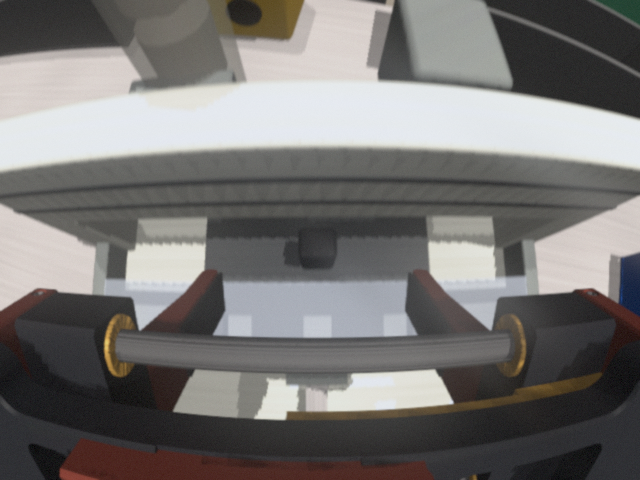

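The handle block is at (317,250), between the fingers (centre column 315). Now I move in along the tool axis.

>>> {"name": "step_arm", "arguments": {"targets": [[[0.12, 0.02, -0.24, 0, 0, 0, 1], [0.12, 0.02, -0.24, 0, 0, 0, 1], [0.12, 0.02, -0.24, 0, 0, 0, 1], [0.12, 0.02, -0.24, 0, 0, 0, 1], [0, 0, 0, 0, 0, 0, 1]]]}}

```text
t: 7.08
ee_pos: [520.0, -122.5, 261.6]
orientation: [-2.998, -0.289, -0.717]
ft_force: [0.2, 0.5, -0.2]
width: 87.5
grasp_force: 0.0
```

>>> {"name": "step_arm", "arguments": {"targets": [[[0.08, 0.015, -0.16, 0, 0, 0, 1], [0.08, 0.015, -0.16, 0, 0, 0, 1], [0.08, 0.015, -0.16, 0, 0, 0, 1], [0.08, 0.015, -0.16, 0, 0, 0, 1], [0, 0, 0, 0, 0, 0, 1]]]}}

```text
t: 7.7
ee_pos: [536.0, -119.6, 230.4]
orientation: [-2.998, -0.289, -0.72]
ft_force: [-0.0, 0.1, 0.5]
width: 88.0
grasp_force: 0.0
```

```bash
python3 d.py -14 0 86 27
```

```text
t 7.7 ee [ 536.  -119.6  230.4] grasp in fixture [-14.4  -0.8  85.2]
d mm [0.2 0.9 0.8] units [0.004 0.017 0.017] rot deg [ 0.01 -0.   -0.03] units [ 0.002 -0.001 -0.006] F [-0.   0.1  0.5] w 88.0 0.0 qpos [-0.29  0.55  2.01  0.94  0.26  0.21]
```

>>> {"name": "step_arm", "arguments": {"targets": [[[0, 0, 0, 0, 0, 0, 0], [0, 0, 0, 0, 0, 0, 0], [0, 0, 0, 0, 0, 0, 0], [0, 0, 0, 0, 0, 0, 0], [0, 0, 0, 0, 0, 0, 0]]]}}

```text
t: 8.32
ee_pos: [535.9, -119.8, 231.3]
orientation: [-2.998, -0.289, -0.722]
ft_force: [-0.3, 0.4, -0.6]
width: 41.3
grasp_force: 0.0
```

>>> {"name": "step_arm", "arguments": {"targets": [[[0, 0, 0, 0, 0, 0, 0], [0, 0, 0, 0, 0, 0, 0], [0, 0, 0, 0, 0, 0, 0], [0, 0, 0, 0, 0, 0, 0], [0, 0, 0, 0, 0, 0, 0]]]}}

```text
t: 8.95
ee_pos: [535.9, -119.8, 231.2]
orientation: [-2.999, -0.289, -0.721]
ft_force: [-1.1, -2.0, 0.0]
width: 24.0
grasp_force: 30.0
```

```bash
python3 d.py -14 59.5 86 27
```

```text
t 8.95 ee [ 535.9 -119.8  231.2] grasp in fixture [-14.3  -1.1  86. ]
d mm [-11.1  59.5   0.1] units [-2.210e-01  1.189e+00  1.000e-03] rot deg [ 0.04  0.06 -0.02] units [ 0.01   0.015 -0.005] F [-1.1 -2.   0. ] w 24.0 29.99985694885254 qpos [-0.29  0.55  2.01  0.94  0.26  0.21]
```

>>> {"name": "step_arm", "arguments": {"targets": [[[-0.046, 0.236, 0, 0, 0, 0, 0], [-0.046, 0.236, 0, 0, 0, 0, 0], [-0.046, 0.236, 0, 0, 0, 0, 0], [-0.046, 0.236, 0, 0, 0, 0, 0], [-0.046, 0.236, 0, 0, 0, 0, 0]]]}}

```text
t: 9.57
ee_pos: [523.9, -59.8, 231.2]
orientation: [-2.998, -0.289, -0.721]
ft_force: [-3.7, -3.6, 2.9]
width: 23.9
grasp_force: 30.0
```

>>> {"name": "step_arm", "arguments": {"targets": [[[0, 0, 0, 0, 0, 0, 0], [0, 0, 0, 0, 0, 0, 0], [0, 0, 0, 0, 0, 0, 0], [0, 0, 0, 0, 0, 0, 0], [0, 0, 0, 0, 0, 0, 0]]]}}

```text
t: 10.2
ee_pos: [524.0, -60.2, 231.2]
orientation: [-2.997, -0.29, -0.72]
ft_force: [-5.4, 0.7, 5.2]
width: 24.1
grasp_force: 30.0
```

```bash
python3 d.py -14 58.9 86 27; python3 -c "
from h import *
snap('scene','s2.png'); a=cv2.imread('pics/s2.png')[195:365,190:400]; cv2.imwrite('pics/s2c.png',cv2.resize(a,None,fx=3.5,fy=3.5,interpolation=cv2.INTER_CUBIC))"
```

```text
t 10.2 ee [524.  -60.2 231.2] grasp in fixture [-14.7  60.1  86. ]
d mm [ 0.9 -0.8  0. ] units [ 0.019 -0.016  0.   ] rot deg [-0.04  0.01 -0.09] units [-0.009  0.003 -0.023] F [-5.4  0.7  5.2] w 24.1 29.999027252197266 qpos [-0.18  0.53  2.06  1.    0.2   0.25]
```

View pics/s2c.png

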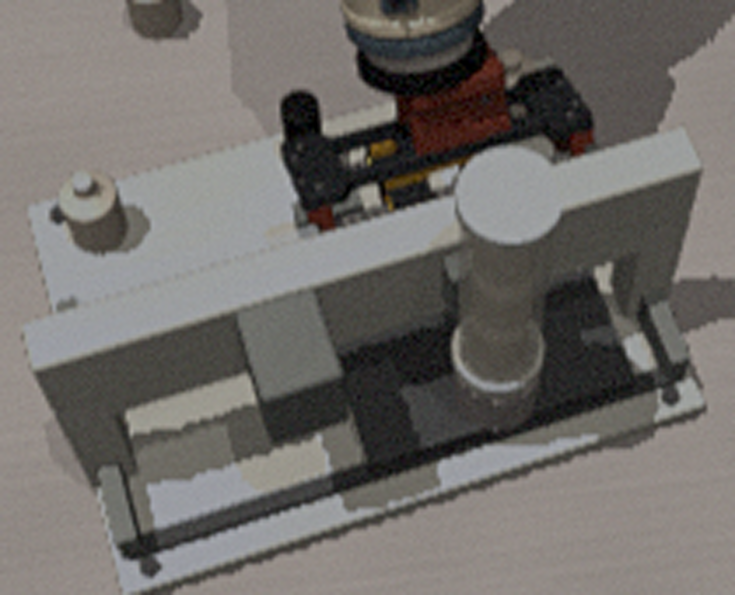

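The cup now stands under the tube: its rim is directly below the collar at about (498,385). The measured travel is 61.2 mm, so I'll go back 1 mm, release and retreat.

>>> {"name": "step_arm", "arguments": {"targets": [[[0.004, -0.02, 0, 0, 0, 0, 0], [0, 0, 0, 0, 0, 0, 0], [0, 0, 0, 0, 0, 0, 0], [0, 0, 0, 0, 0, 0, 1], [0, 0, 0, 0, 0, 0, 1]]]}}

```text
t: 10.88
ee_pos: [524.9, -61.7, 231.2]
orientation: [-2.998, -0.289, -0.722]
ft_force: [-0.3, -0.1, -0.3]
width: 40.3
grasp_force: 0.0
```

>>> {"name": "step_arm", "arguments": {"targets": [[[0, 0, 0, 0, 0, 0, 1], [0, 0, 0, 0, 0, 0, 1], [0, 0, 0, 0, 0, 0, 1], [0, 0, 0, 0, 0, 0, 1], [0, 0, 0, 0, 0, 0, 1]]]}}

```text
t: 11.5
ee_pos: [524.6, -61.8, 231.2]
orientation: [-2.998, -0.289, -0.721]
ft_force: [0.3, -0.2, -0.2]
width: 87.2
grasp_force: 0.0
```

>>> {"name": "step_arm", "arguments": {"targets": [[[-0.2, -0.04, 0.4, 0, 0, 0, 1], [-0.2, -0.04, 0.4, 0, 0, 0, 1], [-0.2, -0.04, 0.4, 0, 0, 0, 1], [-0.2, -0.04, 0.4, 0, 0, 0, 1], [-0.2, -0.04, 0.4, 0, 0, 0, 1]]]}}

```text
t: 12.12
ee_pos: [474.2, -71.8, 331.8]
orientation: [-2.999, -0.289, -0.721]
ft_force: [0.3, 0.1, -0.1]
width: 88.0
grasp_force: 0.0
```

```bash
python3 d.py -155.5 -1.1 150 0
```

```text
t 12.125 ee [474.2 -71.8 331.8] grasp in fixture [-65.8  57.8 186.6]
d mm [ -4.  -60.9 -18.8] units [-0.081 -1.217 -0.376] rot deg [-5.110e+00  2.655e+01 -2.000e-02] units [-1.277e+00  6.638e+00 -6.000e-03] F [ 0.3  0.1 -0.1] w 88.0 0.0 qpos [-0.22  0.28  2.12  0.55  0.36  0.67]
```

>>> {"name": "step_arm", "arguments": {"targets": [[[-0.01, -0.152, 0, -0.16, 0.83, 0, 1], [-0.01, -0.152, 0, -0.16, 0.83, 0, 1], [-0.01, -0.152, 0, -0.16, 0.83, 0, 1], [-0.01, -0.152, 0, -0.16, 0.83, 0, 1], [-0.01, -0.152, 0, -0.16, 0.83, 0, 1]]]}}

```text
t: 12.75
ee_pos: [472.0, -110.0, 331.2]
orientation: [-3.099, -0.298, -0.272]
ft_force: [0.1, -0.4, 0.5]
width: 87.9
grasp_force: 0.0
```

>>> {"name": "step_arm", "arguments": {"targets": [[[-0.01, -0.152, 0, -0.16, 0.83, 0, 1], [-0.01, -0.152, 0, -0.16, 0.83, 0, 1], [-0.01, -0.152, 0, -0.16, 0.83, 0, 1], [0, 0, 0, 0, 0, 0, 1], [0, 0, 0, 0, 0, 0, 1]]]}}

```text
t: 13.38
ee_pos: [470.5, -132.4, 331.1]
orientation: [-3.127, -0.301, -0.002]
ft_force: [0.6, 0.3, 0.3]
width: 87.7
grasp_force: 0.0
```

```bash
python3 d.py -155.5 -1.1 68 0; python3 -c "
from h import *
snap('wrist','w3.png')"
```

```text
t 13.375 ee [ 470.5 -132.4  331.1] grasp in fixture [-154.9   -0.8  168.1]
d mm [  -0.4   -0.3 -100.1] units [-0.008 -0.006 -2.002] rot deg [-0.02  0.05 -0.02] units [-0.006  0.013 -0.006] F [0.6 0.3 0.3] w 87.7 0.0 qpos [-0.3   0.33  1.98  0.    0.83  1.08]
```

View pics/w3.png

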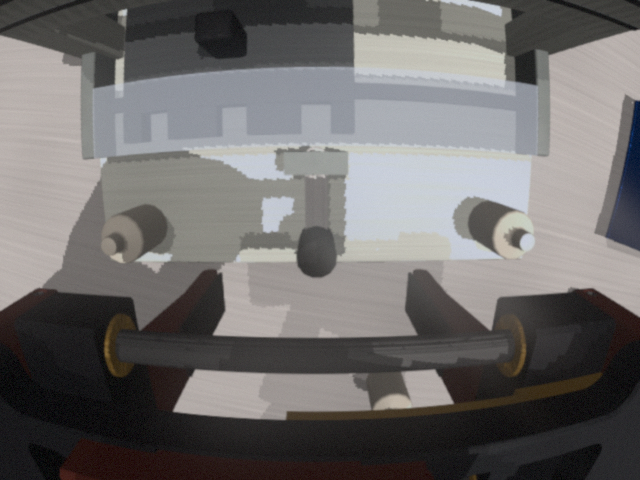

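The wrist view shows the bolt stem and knob (317,250) in line with the notch at (316,118), and the plungers are still standing. I'll descend, grip and push home.

>>> {"name": "step_arm", "arguments": {"targets": [[[-0.008, -0.006, -0.6, 0, 0, 0, 1], [0, 0, -0.6, 0, 0, 0, 1], [0, 0, -0.5, 0, 0, 0, 1], [0, 0, -0.3, 0, 0, 0, 1], [0, 0, 0, 0, 0, 0, 0]]]}}

```text
t: 14.05
ee_pos: [469.9, -132.7, 230.5]
orientation: [-3.126, -0.301, 0.002]
ft_force: [0.0, -0.1, -0.2]
width: 81.3
grasp_force: 0.0
```

>>> {"name": "step_arm", "arguments": {"targets": [[[0, 0, 0, 0, 0, 0, 0], [0, 0, 0, 0, 0, 0, 0], [0, 0, 0, 0, 0, 0, 0], [0, 0, 0, 0, 0, 0, 0], [0, 0, 0, 0, 0, 0, 0]]]}}

```text
t: 14.68
ee_pos: [470.2, -132.9, 231.3]
orientation: [3.127, 0.301, 0.0]
ft_force: [-0.5, -0.3, -0.1]
width: 31.4
grasp_force: 0.0
```

>>> {"name": "step_arm", "arguments": {"targets": [[[0, 0, 0, 0, 0, 0, 0], [0, 0, 0, 0, 0, 0, 0], [0, 0, 0, 0, 0, 0, 0], [0, 0, 0, 0, 0, 0, 0], [0, 0, 0, 0, 0, 0, 0]]]}}

```text
t: 15.3
ee_pos: [470.3, -133.1, 231.2]
orientation: [3.127, 0.301, 0.0]
ft_force: [-1.2, -6.1, 0.3]
width: 25.8
grasp_force: 30.0
```

>>> {"name": "step_arm", "arguments": {"targets": [[[0.11, 0.021, 0, 0, 0, 0, 0], [0.11, 0.021, 0, 0, 0, 0, 0], [0.11, 0.021, 0, 0, 0, 0, 0], [0.11, 0.021, 0, 0, 0, 0, 0], [0.06, 0.012, 0, 0, 0, 0, 0]]]}}

```text
t: 15.92
ee_pos: [495.2, -128.2, 231.2]
orientation: [3.127, 0.301, -0.001]
ft_force: [-2.1, -6.2, 2.8]
width: 25.7
grasp_force: 30.0
```

```bash
python3 d.py -127 -1.1 68 0
```

```text
t 15.925 ee [ 495.2 -128.2  231.2] grasp in fixture [-130.1   -1.5   68.2]
d mm [ 2.9  0.9 -0.2] units [ 0.059  0.019 -0.004] rot deg [ 0.01 -0.03 -0.03] units [ 0.002 -0.007 -0.009] F [-2.1 -6.2  2.8] w 25.7 30.000479221343994 qpos [-0.28  0.54  1.97 -0.    0.63  1.1 ]
```

Past the tooth stop with only friction resisting. I'll keep pushing until it meets the end stop.

>>> {"name": "step_arm", "arguments": {"targets": [[[0.03, 0.006, 0, 0, 0, 0, 0], [0.03, 0.006, 0, 0, 0, 0, 0], [0.03, 0.006, 0, 0, 0, 0, 0], [0, 0, 0, 0, 0, 0, 0], [0, 0, 0, 0, 0, 0, 0]]]}}

```text
t: 16.55
ee_pos: [498.9, -127.5, 231.2]
orientation: [3.127, 0.302, -0.003]
ft_force: [-4.7, -6.3, 4.5]
width: 25.7
grasp_force: 30.0
```

```bash
python3 d.py -127 -1.1 68 0
```

```text
t 16.55 ee [ 498.9 -127.5  231.2] grasp in fixture [-126.5   -1.4   68.2]
d mm [-0.8  0.2 -0.2] units [-0.017  0.004 -0.004] rot deg [ 0.01 -0.12 -0.04] units [ 0.003 -0.029 -0.011] F [-4.7 -6.3  4.5] w 25.7 30.000851154327393 qpos [-0.27  0.54  1.97 -0.    0.64  1.11]
```

>>> {"name": "step_arm", "arguments": {"targets": [[[0.02, 0.004, 0, 0, 0, 0, 0], [0.02, 0.004, 0, 0, 0, 0, 0], [0.02, 0.004, 0, 0, 0, 0, 0], [0, 0, 0, 0, 0, 0, 0], [0, 0, 0, 0, 0, 0, 0]]]}}

```text
t: 17.18
ee_pos: [500.0, -127.3, 231.1]
orientation: [-3.127, -0.302, 0.011]
ft_force: [-14.5, -13.7, 13.0]
width: 25.6
grasp_force: 30.0
```

The end stop is reached: force jumped to 14.5 N and motion stopped. I'll release and lift.

>>> {"name": "step_arm", "arguments": {"targets": [[[0, 0, 0, 0, 0, 0, 1], [0, 0, 0, 0, 0, 0, 1], [0, 0, 0, 0, 0, 0, 1], [0, 0, 0, 0, 0, 0, 1], [0, 0, 0, 0, 0, 0, 1]]]}}

```text
t: 17.8
ee_pos: [502.8, -126.4, 231.1]
orientation: [-3.127, -0.301, 0.0]
ft_force: [0.1, 0.1, -0.3]
width: 72.2
grasp_force: 0.0
```

>>> {"name": "step_arm", "arguments": {"targets": [[[0, 0, 0, 0, 0, 0, 1], [0, 0, 0, 0, 0, 0, 1], [0, 0, 0.4, 0, 0, 0, 1], [0, 0, 0.7, 0, 0, 0, 1], [0, 0, 0.9, 0, 0, 0, 1]]]}}

```text
t: 18.42
ee_pos: [502.3, -126.5, 331.5]
orientation: [-3.126, -0.301, 0.003]
ft_force: [0.6, -0.9, -0.3]
width: 87.7
grasp_force: 0.0
```

>>> {"name": "step_arm", "arguments": {"targets": [[[0, 0, 0.7, 0, 0, 0, 1], [0, 0, 0.7, 0, 0, 0, 1], [0, 0, 0, 0, 0, 0, 1], [0, 0, 0, 0, 0, 0, 1], [0, 0, 0, 0, 0, 0, 1]]]}}

```text
t: 19.05
ee_pos: [502.3, -126.5, 399.8]
orientation: [-3.126, -0.301, 0.004]
ft_force: [-0.3, -0.0, -0.5]
width: 88.0
grasp_force: 0.0
```

```bash
python3 d.py -127 -1.1 68 0; python3 -c "
from h import *
snap('wrist','w4.png')"
```

```text
t 19.05 ee [ 502.3 -126.5  399.8] grasp in fixture [-123.1   -0.9  236.8]
d mm [  -4.2   -0.8 -168.8] units [-0.084 -0.016 -3.376] rot deg [-0.04 -0.14 -0.03] units [-0.01  -0.036 -0.007] F [-0.3 -0.  -0.5] w 88.0 0.0 qpos [-0.27  0.27  1.87  0.    1.    1.11]
```

View pics/w4.png

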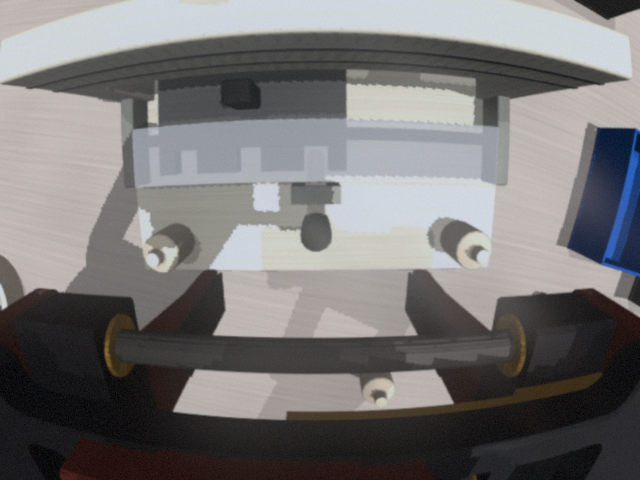

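The knob looks seated at (316,232), but I'll compare its position numerically with the starting wrist image.

```bash
python3 - <<'E'
from h import *
from fit import w
p=np.load('fix.npy')
def fp(K,E,P):
    c=P@E[:3,:3].T+E[:3,3]; rr=np.hypot(c[:,0],c[:,1]); th=np.arctan2(rr,c[:,2]); return np.c_[K[0,2]+K[0,0]*th*c[:,0]/rr,K[1,2]+K[1,1]*th*c[:,1]/rr]
def cyl(s):
    a=np.linspace(0,6.28,60); return np.array([[-127-s+13*np.cos(t),13*np.sin(t),z] for z in(40,88) for t in a])
for f in('w1.png','w4.png'):
    K,E=cal(f); im=cv2.imread('pics/'+f); g=im.max(2)
    m=(g[205:255,295:340]<75).astype(np.uint8); ys,xs=np.nonzero(m); print(f,'dark rows',ys.min()+205,ys.max()+205,'cols',xs.min()+295,xs.max()+295,len(ys))
    print(' col profile x=317',g[196:262:2,317].tolist())
    for s in(0,4,8):
        q=fp(K,E,w(p,cyl(s))); print('  s',s,'rows',q[:,1].min().round(1),q[:,1].max().round(1),'cols',q[:,0].min().round(1),q[:,0].max().round(1))
    print('  front edge, guide front top',fp(K,E,w(p,np.array([[-180,0,20],[-105,0,56.]]))).round(1).tolist())
E
python3 - <<'E'
import cv2,numpy as np
a=[cv2.resize(cv2.imread('pics/'+f)[170:275,260:375],None,fx=3.4,fy=3.4,interpolation=cv2.INTER_CUBIC) for f in('w1.png','w4.png')]
cv2.imwrite('pics/cmp.png',np.hstack(a))
E
```

```text
w1.png dark rows 209 212 cols 317 323 5
 col profile x=317 [114, 122, 128, 123, 111, 91, 79, 74, 77, 79, 82, 84, 87, 88, 89, 90, 93, 97, 97, 100, 95, 111, 132, 155, 175, 195, 200, 201, 202, 199, 199, 199, 191]
  s 0 rows 202.3 242.4 cols 298.5 330.3
  s 4 rows 206.5 247.0 cols 298.5 330.2
  s 8 rows 210.7 251.7 cols 298.6 330.2
  front edge, guide front top [[314.4, 262.9], [314.5, 195.0]]Traceback (most recent call last):
  File "<stdin>", line 10, in <module>
    return umr_minimum(a, axis, None, out, keepdims, initial, where)
ValueError: zero-size array to reduction operation minimum which has no identity
```

View pics/cmp.png

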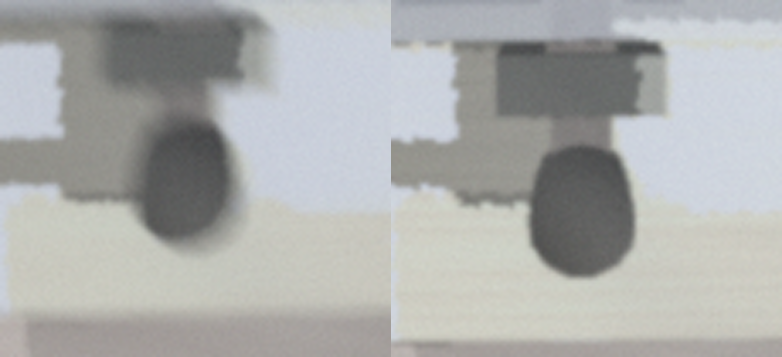

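The crop shows w1 is motion-blurred and w4 is sharp, with the knob's lower edge at row 251.2, the guide's front edge at 203.8 and the plate edge at 270.3. I'll compare these with the model.

```bash
python3 - <<'E'
from h import *
from fit import w
p=np.load('fix.npy')
def fp(K,E,P):
    c=P@E[:3,:3].T+E[:3,3]; rr=np.hypot(c[:,0],c[:,1]); th=np.arctan2(rr,c[:,2]); return np.c_[K[0,2]+K[0,0]*th*c[:,0]/rr,K[1,2]+K[1,1]*th*c[:,1]/rr]
a=np.linspace(0,6.28,60)
K,E=cal('w4.png')
print('edge,guide',fp(K,E,w(p,np.array([[-180,0,20],[-105,0,56.]]))).round(1).tolist())
for s in(0,2,4,6,8):
    q=fp(K,E,w(p,np.array([[-127-s+13*np.cos(t),13*np.sin(t),88] for t in a]))); print(s,q[:,1].min().round(1),q[:,1].max().round(1),q[:,0].min().round(1),q[:,0].max().round(1))
E
```

```text
edge,guide [[313.1, 268.4], [312.9, 200.9]]
0 218.0 249.3 296.6 328.8
2 220.5 251.7 296.6 328.7
4 222.9 254.0 296.6 328.7
6 225.4 256.3 296.6 328.7
8 227.8 258.7 296.7 328.7
```

Corrected for the model's offset of about 2.4 px, the knob edge for a home bolt should be at row 251.7, and I observe 251.2. The bolt is home, so I'm handing in.

```bash
python3 -c "
from workcell import ctrl
print(ctrl.close_job())"
```

```text
the job is handed in; nothing more can be done
None
```

I pulled the bolt, slid the carriage until its cup stood under the feed tube, pushed the bolt home again (checked in the wrist image) and handed the job in at about 19 s; no verdict came back.

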